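Load the swing-out reagent tray of the slide stainer and start it

ROBOT

A 7-joint arm with a two-finger parallel gripper is mounted at the origin on a cart in front of the work surface, level with it; the furniture and walls round the work are solid. World frame = base frame: x ahead of the robot, y to its left, z up, the work surface at z = 0. Lengths are in mm, angles in rad, forces in N, time in s.
With the tool pointing down it reaches from about 425 to 825 mm from the base axis. Payload 3.6 kg.
Tool frame: the origin (TCP) lies at the very end of the fingers, on their centre line; the grasp point (between the pads) lies 19 mm behind it; z points along the fingers, y is the line along which they close (so a half turn about z gives the same grasp; the last joint's range is limited). The gripper opens to 93 mm and grips with 3 to 60 N. Pads are 15 mm wide; open, the fingers measure 128 mm over their backs; the gripper's body (75 mm by 188 mm) begins 65 mm behind the grasp point.
Start: joints at [1.085, 0.615, -0.013, 1.423, 0.008, 1.103, -0.04], TCP at [287.873, -582.744, 218.64] pointing down, gripper open.
Joint ranges: [-3.12, 3.12], [-0.3, 2.06], [-1.34, 1.32], [0.26, 2.42], [-1.36, 4.5], [0.01, 1.98], [-2.84, 2.84]. Speed limits (rad/s): [2.79, 2.79, 3.14, 3.14, 3.14, 3.14, 3.14].

INTERFACE

Orientations are given as a rotation vector (axis times angle).
In Python, from plant import sense, grab_frame, camera_info, hand_in gives the robot as it stands. The module is installed in compiled form; this text tells all that it offers.
- The arm moves only by the shell command python3 -m handwheel 'ROWS' [FORCE]. ROWS is a JSON object of lists of equal length, an entry for each row: "claw": the opening, from 0 (shut) to 1 (fully open); "slide": the shift along the tool's x, y, z in m, a list of three; "twist": the turn about the tool's z in rad. In form: {"claw": [claw, ...], "slide": [[tx, ty, tz], ...], "twist": [twist, ...]}. A call has 1 to 10 rows; each row shifts and turns the commanded pose from where the row before left it, along the tool's axes as they then stand; what a row does not reach is not made up. A row lasts 1/8 s, in which the tool goes at most 62.5 mm and 10.7 degrees, less where a joint would pass 70% of its speed; a pose out of reach is approached as far as the arm can. A call is refused whole if a number of a shift passes 0.0625 or a number of a turn 0.188, either way. A call with a gripper value outside its range is refused whole. The fingers move at their own pace and stop on an object; FORCE is the grip in N (left out, the last holds). Time passes only in rows, so rows that do not move let the fingers close. It gives the time, the measured TCP pose, the force, the opening and the grip force at its end, in the units of the state.
- sense(): the state, without advancing time (a new reading comes with each control period).
- grab_frame(name): name is "scene" or "top" or "wrist"; returns the picture (480x640x3 uint8, red, green, blue); there is no depth.
- camera_info(name): a dict with "mtx" (3x3 intrinsics, pixels), "R" (3x3) and "t" (3): a world point X has camera coordinates R X + t. Camera axes: x right, y down, z forward; pixel columns grow to the right and rows downward; lengths in mm; the calibration is good to about 2 mm. A picture is of the moment at which its call begins: read the wrist's pose just before it. camera_info takes no time and is no camera call; for the wrist camera it gives the pose at the moment of the call.
- hand_in(): hands the job in; it is judged then, once.
The state is a dict: "time": time; "joints": joint angles; "qd": joint speeds; "tau": joint torques, N m; "ee_pos": TCP position; "tool_rot": TCP orientation; "force": force on the tool from outside, world axes, zero at the start; "wrist_torque": the same for the moment, N m; "width": finger opening in mm; "grasp_force": force on a finger pad.
Only numpy, scipy, OpenCV 4.12 (cv2) and the standard library are available. Lean on these libraries where they do the work, as an engineer would, in place of code of your own. Each camera call takes 0.05 s, during which the arm holds its last target. There are 200 camera calls.

TASK

Load the slide stainer: swing its tray out to the loading stop by pushing the black tab near its free corner, so that the tray pivots on its pin, take out the grey empty cartridge and lay it flat in the shallow blue tray, and slide every fresh cartridge that stands on the bench nose first into the bay of its own colour until it meets the hidden stop. Then swing the loaded tray fully back in under the hood, the cartridges still home, and only then press the green start button. Leave the other things on the bench where they are.

Things in the scene. Friction and masses are not known exactly. Their poses are not given: they have to be found in the camera images.
- stainer: Slide stainer, fixed. Origin: on the pivot pin's axis at bench level; x to its back, y to its left. Low white hood, roof top 52 mm high, over x -164 to +22, y -134 to -22 mm, open at front and left, walled on its right (y -134 to -126). Console behind at x 20 to 150, y -149 to +57, 210 mm high, 250 with the boxes on it. Grey foot rail 16 mm high at x 11 to 33, y 53 to 149.
- swing_tray (a joint): Heading of the aluminium swing tray, which turns on the pin at its rear left corner, rad: 0 = fully in under the hood (stop), grows clockwise seen from above, 1.571 = fully out at the loading stop. It stays where it is left (friction about 0.35 N m, 2 to 3 N at the tab).
- tray_pin (a point): Origin of the tray frame, on the pin's axis at bench level: the stainer's frame turned by minus the joint value. In it the tray covers x -160 to -2, y -118 to 0 mm; its floor is 9 mm above the bench. The three bays, 50 mm apart, open at the edge y = -118 (which faces the stainer's right when in, its front when out); cartridges slide in along +y.
- tray_mouth (a point): Middle of the tray's mouth edge (tray x -85, y -118 mm), at floor level; tray frame. From this edge a cartridge slides over an open shelf 44 mm long without walls, then into a roofed tunnel 31 mm wide, 29 mm high and 48 mm deep, between grey walls with rounded ends; roof top 42 mm above the bench. The stop is hidden under the roof.
- push_tab (a point): Middle of the ribbed black push tab near the tray's free front corner, 30 mm above the bench; tray frame. The tab stands 55 mm out from the front face (tray x -215 to -160), 12 mm thick along y (y -80 to -68), upright from 4 to 40 mm above the bench. Push it on its tray -y face, along tray +y, to swing the tray out; its +y face can be pushed too, to swing it in.
- start (a joint): Green start button, 26 mm across, in a grey housing on the hood roof: 0 = up, 0.006 = fully down (about 4 N), springs back.
- start_top (a point): Centre of the start button's top face (moves with it); it is pressed straight down.
- bay_red (a point): Centre of the hidden stop at the inner end of the bay marked red (the bay farthest from the pivot pin, along the tray's front edge), at floor level, 9 mm above the bench. Orientation: the tray frame. A cartridge that is home has its nose point here, its long axis along tray y and its rear end 2 mm inside the shelf edge.
- bay_yellow (a point): Centre of the hidden stop at the inner end of the bay marked yellow (the middle bay), at floor level, 9 mm above the bench. Orientation: the tray frame. A cartridge that is home has its nose point here, its long axis along tray y and its rear end 2 mm inside the shelf edge.
- bay_blue (a point): Centre of the hidden stop at the inner end of the bay marked blue (the bay nearest the pivot pin), at floor level, 9 mm above the bench. Orientation: the tray frame. A cartridge that is home has its nose point here, its long axis along tray y and its rear end 2 mm inside the shelf edge.
- cartridge_red: Reagent cartridge with a red rear half: white block 90 mm long (x), 28 mm wide (y), 26 mm high, 70 g. Origin: centre of its underside; +x points to the nose. The last 10 mm at the nose are narrower (22 mm wide, 20 mm high) with a steel tip; the rear half is coloured and has black grip ribs. May be absent.
- cartridge_red_nose (a point): Nose end of the red cartridge, 45 mm ahead of its origin, on the underside plane; same orientation as the cartridge.
- cartridge_yellow: Reagent cartridge with a yellow rear half: white block 90 mm long (x), 28 mm wide (y), 26 mm high, 70 g. Origin: centre of its underside; +x points to the nose. The last 10 mm at the nose are narrower (22 mm wide, 20 mm high) with a steel tip; the rear half is coloured and has black grip ribs. May be absent.
- cartridge_yellow_nose (a point): Nose end of the yellow cartridge, 45 mm ahead of its origin, on the underside plane; same orientation as the cartridge.
- cartridge_blue: Reagent cartridge with a blue rear half: white block 90 mm long (x), 28 mm wide (y), 26 mm high, 70 g. Origin: centre of its underside; +x points to the nose. The last 10 mm at the nose are narrower (22 mm wide, 20 mm high) with a steel tip; the rear half is coloured and has black grip ribs. May be absent.
- cartridge_blue_nose (a point): Nose end of the blue cartridge, 45 mm ahead of its origin, on the underside plane; same orientation as the cartridge.
- empty_red: Empty cartridge, all grey with a dark rear half, same shape, size, origin and axes as the fresh ones. Present only if the red bay still holds an empty one (exactly one bay does); it starts home in that bay, nose inwards.
- empty_yellow: Empty cartridge, all grey with a dark rear half, same shape, size, origin and axes as the fresh ones. Present only if the yellow bay still holds an empty one (exactly one bay does); it starts home in that bay, nose inwards.
- empty_blue: Empty cartridge, all grey with a dark rear half, same shape, size, origin and axes as the fresh ones. Present only if the blue bay still holds an empty one (exactly one bay does); it starts home in that bay, nose inwards.
- empties_tray: Shallow open blue tray for empties, fixed on the bench: 88 mm (x) by 132 mm (y), 20 mm high, walls and floor 4 mm thick. Origin: centre of its underside; a cartridge lies in it with its long axis along the tray's y.
- tube50_0: 50 ml tube with blue cap standing on the bench, 34 mm across, 108 mm high; origin at the centre of its foot. Bystander.
- marker_0: White marker pen with a blue cap lying on the bench, 12 mm thick, 131 mm long (y); origin under its middle. Bystander.
- timer: White bench timer, 58 x 64 x 18 mm; origin under its middle. Bystander.

How it is judged:
By the outcome, as a careful person would: the job done as asked, in the order asked, and still so for the second after the job is handed in, with the robot touching nothing.
Of empty_red, empty_yellow, empty_blue only 1 to 1 are there at a start; the rules pass over those that are not, and their reading is None.
Of cartridge_red, cartridge_yellow, cartridge_blue only 2 to 3 are there at a start; the rules pass over those that are not, and their reading is None.
At some moment in a run one of cartridge_red, cartridge_yellow, cartridge_blue may be knocked a few centimetres aside while the robot is not near it.
Once in a run the grip may slacken for a moment while it holds something.
It also fails if it takes over 210 s, if anything falls off the work surface, if the arm or the gripper's body presses on something with over 40 N, if the wrist force passes 120 N, or if a joint passes its speed limit or range.

## Working session

There is one attempt and no reset: what is moved stays moved. The work goes in short steps, Python scripts to look and compute and a shell command to move; the robot and the scene stay as the last step left them, time stands still between calls to the robot, and variables do not carry over. Pictures are saved under pics/ and viewed, at most 14 in all, crops included, and the job is handed in when it is done.

```bash
mkdir -p pics; ls
python3 - <<'E'
from plant import *
import cv2
for n in("scene","top"):
    cv2.imwrite(f"pics/{n}0.png",grab_frame(n)[:,:,::-1])
    c=camera_info(n);print(n,c)
s=sense();print(s)
E
```

```text
pics
scene {'mtx': array([[584.34986643,   0.        , 327.12304252],
       [  0.        , 584.34986643, 240.30467777],
       [  0.        ,   0.        ,   1.        ]]), 'R': array([[-0.78803887, -0.61561353, -0.0038382 ],
       [-0.41587113,  0.53692755, -0.73400273],
       [ 0.45392284, -0.57682648, -0.67913568]]), 't': array([455.80508285, 329.46607731, 874.60514664])}
top {'mtx': array([[435.0954964 ,   0.        , 316.50683097],
       [  0.        , 435.0954964 , 243.09481003],
       [  0.        ,   0.        ,   1.        ]]), 'R': array([[ 0.02812231, -0.99927017, -0.0258507 ],
       [-0.99375552, -0.02515491, -0.10870691],
       [ 0.1079773 ,  0.02874637, -0.99373767]]), 't': array([-50.64556066, 627.68990213, 850.35270018])}
{'time': 0.1, 'joints': array([ 1.08549635,  0.61583773, -0.01258485,  1.42474818,  0.00814692,
        1.10340957, -0.04040809]), 'qd': array([-1.23320327e-03, -1.83885990e-03,  1.07815775e-03, -4.50800303e-03,
        5.44366525e-06,  2.07324351e-05,  1.72871161e-03]), 'tau': array([ 1.08286724e-03, -4.60041404e+01,  2.10123556e-01, -1.66245371e+01,
       -6.11440768e-02,  1.68984861e-02,  8.40611983e-05]), 'ee_pos': array([ 287.52941968, -582.14078153,  217.58409297]), 'tool_rot': array([-3.05706453e+00, -7.13941880e-01,  9.76699589e-04]), 'force': array([-0.664027  ,  0.16164629, -0.03193872]), 'wrist_torque': array([-0.01360557, -0.00476596,  0.01074465]), 'grasp_force': 0.0, 'width': 93.07760470055777}
```

View pics/scene0.png

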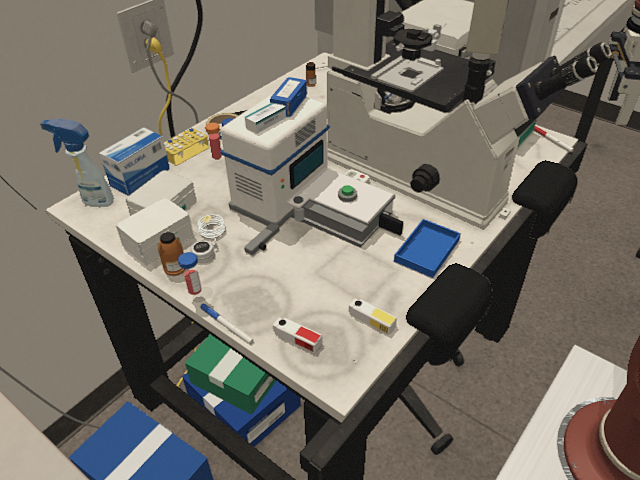

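View pics/top0.png

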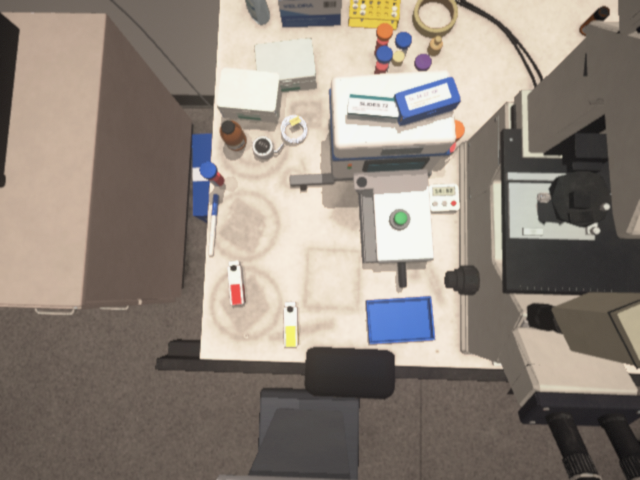

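```bash
cat > h.py <<'E'
from plant import *
import numpy as np, cv2
def px(u,v,z,cam="top",c=None):
    c=c or camera_info(cam); R,t=c["R"],c["t"]
    d=R.T@np.linalg.solve(c["mtx"],[u,v,1]); o=-R.T@t
    return o+d*(z-o[2])/d[2]
def proj(P,cam="top",c=None):
    c=c or camera_info(cam); P=np.atleast_2d(P)
    q=(c["mtx"]@(c["R"]@P.T+np.array(c["t"])[:,None])); return (q[:2]/q[2]).T
E
python3 - <<'E'
from h import *
im=cv2.imread("pics/top0.png")
c=cv2.resize(im[150:350,200:470],None,fx=2.9,fy=2.9,interpolation=cv2.INTER_CUBIC)
cv2.imwrite("pics/topcrop.png",c)
for n,u,v,z in [("hoodBL",374,192,52),("button",400,218,60),("bluetray",400,320,20),("red",236,284,26),("yel",290,325,26),("tab",403,275,40)]: print(n,px(u,v,z).round())
E
```

```text
hoodBL [ 733. -147.   52.]
button [ 680. -198.   60.]
bluetray [ 479. -206.   20.]
red [542. 128.  26.]
yel [463.  15.  26.]
tab [ 569. -208.   40.]
```

View pics/topcrop.png

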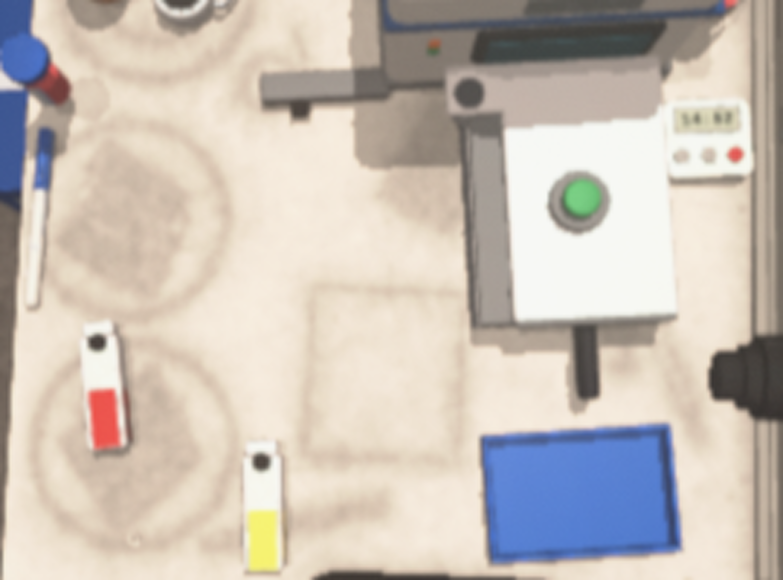

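Run:
```python
from h import *
from scipy.optimize import least_squares
C=camera_info("top")
f=lambda u,v:np.array([200+u/2.9,150+v/2.9])
obs=np.array([f(515,321),f(676,316),f(587,394),f(469,93)])
L=np.array([[-164,-22,52],[-164,-134,52],[-215,-74,40],[0,0,45.]])
def T(p,L):
    c,s=np.cos(p[2]),np.sin(p[2]); R=np.array([[c,-s,0],[s,c,0],[0,0,1]]); return L@R.T+[p[0],p[1],0]
r=least_squares(lambda p:(proj(T(p,L),c=C)-obs).ravel(),[740,-120,0]);p=r.x
print(p,r.fun.reshape(-1,2).round(2))
for n,a,z in [("red_nose",(98,324),26),("red_rear",(109,450),26),("yel_nose",(262,443),26),("yel_rear",(264,571),26),
  ("bt_TL",(482,437),20),("bt_TR",(668,426),20),("bt_BR",(680,550),20),("bt_BL",(490,562),20),("button",(583,198),62)]:
    print(n,px(*f(*a),z).round(1))
np.save("st.npy",p)
box=lambda x0,x1,y0,y1,z0,z1:np.array([[x,y,z] for x in(x0,x1) for y in(y0,y1) for z in(z0,z1)],float)
E_=[(0,1),(2,3),(4,5),(6,7),(0,2),(1,3),(4,6),(5,7),(0,4),(1,5),(2,6),(3,7)]
outs=[]
for cam,(x0,y0,x1,y1) in (("top",(280,150,480,350)),("scene",(230,150,430,350))):
    im=cv2.imread(f"pics/{cam}0.png");im=cv2.resize(im,None,fx=2,fy=2,interpolation=cv2.INTER_CUBIC)
    for b in [(-164,22,-134,-22,9,52),(-215,-160,-80,-68,4,40),(11,33,53,149,0,16),(-160,-2,-118,0,9,42)]:
        q=(proj(T(p,box(*b)),cam)*2).round().astype(int)
        for i,j in E_: cv2.line(im,tuple(q[i].tolist()),tuple(q[j].tolist()),(0,0,255),1)
    outs.append(im[2*y0:2*y1,2*x0:2*x1])
cv2.imwrite("pics/ov.png",np.hstack(outs))
```

```text
[ 7.56602671e+02 -1.22049769e+02  5.93080284e-02] [[-1.1   0.36]
 [ 0.45  0.21]
 [ 0.85  0.38]
 [-0.21 -1.01]]
red_nose [587.  134.8  26. ]
red_rear [499.1 122.8  26. ]
yel_nose [507.   15.8  26. ]
yel_rear [419.6  11.4  26. ]
bt_TL [ 515.4 -137.5   20. ]
bt_TR [ 526.7 -266.7   20. ]
bt_BR [ 442.  -274.9   20. ]
bt_BL [ 429.8 -144.4   20. ]
button [ 679.1 -199.7   62. ]
```

View pics/ov.png

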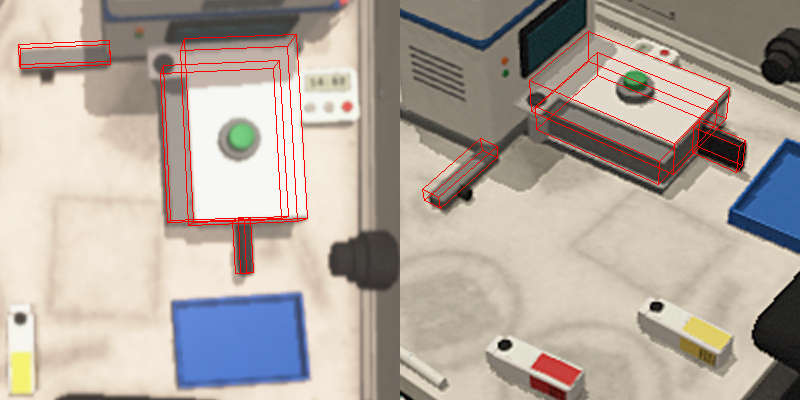

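Run:
```python
from h import *
A=camera_info("top");B=camera_info("scene")
def tri(a,b):
    P=[c["mtx"]@np.c_[c["R"],c["t"]] for c in(A,B)]
    X=cv2.triangulatePoints(*P,np.array(a,float),np.array(b,float))[:,0];X=X[:3]/X[3]
    print(X.round(),np.r_[proj(X,"top")[0]-a,proj(X,"scene")[0]-b].round(1))
tri((455,278),(418,180)) # knob
tri((520,400),(487,130)) # scope front block
tri((590,480),(615,45)) # eyepiece
tri((350,372),(455,300)) # pad
tri((545,375),(545,190)) # pad2
tri((512,288),(332,68)) # stage corner
for P in [(288,-582,218),(190,-395,218)]: print(proj(np.array(P,float),"top"),proj(np.array(P,float),"scene"))
```

```text
[ 564. -297.   87.] [-0.1 -0.2  0.1 -0. ]
[ 422. -315.  266.] [-15.6 -25.8  13.3  -4.7]
[ 308. -355.  429.] [ 20.2  39.6 -16.9   3.7]
[ 365. -112.    6.] [ 1.8  3.  -2.1  0.1]
[ 364. -498.   28.] [ 5.8  9.4 -5.6  1.1]
[ 643. -204.  385.] [-63.5 -84.2  36.9 -16.3]
[[674.60353177 466.27380698]] [[614.30284872 111.5762513 ]]
[[549.17044208 530.80905231]] [[635.06879835 171.99587842]]
```

Run:
```python
from h import *
a=cv2.imread("pics/scene0.png")[0:200,440:640];b=cv2.imread("pics/top0.png")[280:480,440:640]
cv2.imwrite("pics/scope.png",cv2.resize(np.hstack([a,b]),None,fx=2,fy=2,interpolation=cv2.INTER_CUBIC))
```

```text
(no output)
```

View pics/scope.png

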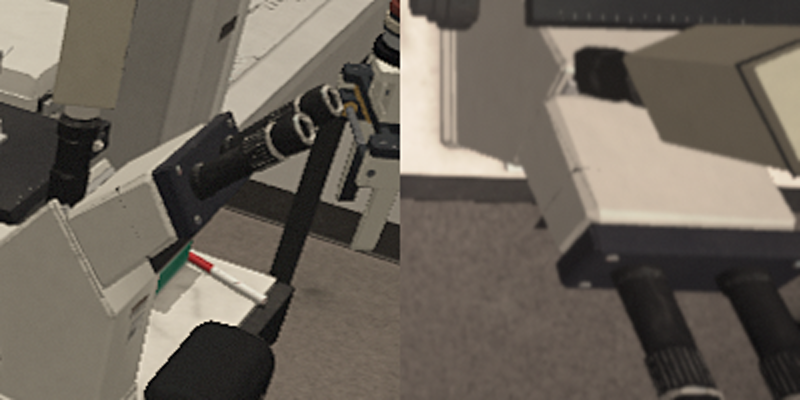

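Run:
```python
from h import *
A=camera_info("top");B=camera_info("scene")
def tri(a,b):
    P=[c["mtx"]@np.c_[c["R"],c["t"]] for c in(A,B)]
    X=cv2.triangulatePoints(*P,np.array(a,float),np.array(b,float))[:,0];X=X[:3]/X[3]
    print(X.round(),np.r_[proj(X,"top")[0]-a,proj(X,"scene")[0]-b].round(1))
tri((585,477),(590,65)); tri((538,395),(522,82));tri((520,423),(523,115)); tri((516,330),(470,105))
s=sense();print(px(320,470,100),px(350,372,40))
from scipy.spatial.transform import Rotation as R
print(R.from_rotvec(s["tool_rot"]).as_matrix().round(3),camera_info("wrist"))
```

```text
[ 321. -359.  393.] [ 7.2 13.2 -6.   1.8]
[ 408. -324.  352.] [ 2.5  4.3 -2.   0.4]
[ 378. -311.  307.] [-5.2 -8.7  4.5 -1.3]
[ 489. -325.  280.] [-1.3 -2.3  1.1 -0.2]
[216.48342352 -53.38617085 100.        ] [ 377.06186215 -106.45133144   40.        ]
[[ 0.897  0.443 -0.001]
 [ 0.443 -0.897  0.002]
 [-0.    -0.002 -1.   ]] {'mtx': array([[423.68295721,   0.        , 312.896862  ],
       [  0.        , 423.68295721, 249.41511561],
       [  0.        ,   0.        ,   1.        ]]), 'R': array([[ 0.44333912, -0.89635057, -0.00246401],
       [-0.85876419, -0.42553323,  0.28538665],
       [-0.25685501, -0.12440706, -0.9584093 ]]), 't': array([-650.29141368,  -34.18254357,  393.19619901])}
```

```bash
python3 -m handwheel '{"claw":[0,0,0,0,0,0,0,0],"slide":[[0,0,-0.04],[0,0,-0.05],[0,0,-0.05],[0,0,-0.05],[0,0,-0.05],[0,0,-0.02],[0,0,0],[0,0,0]],"twist":[0,0,0,0,0,0,0,0]}' 20
python3 -m handwheel '{"claw":[0,0,0,0,0,0,0,0],"slide":[[0.02,-0.027,0],[0.02,-0.027,0],[0.02,-0.027,0],[0.02,-0.027,0],[0.02,-0.027,0],[0.02,-0.027,0],[0.02,-0.027,0],[0,0,0]],"twist":[0,0,0,0,0,0,0,0]}'
```

```text
time: 1.1
ee_pos: [287.7, -582.5, 476.7]
tool_rot: [-3.056, -0.714, 0.001]
force: [0.3, 0.6, -0.7]
width: 17.3
grasp_force: 0.0
time: 2.1
ee_pos: [330.3, -348.4, 477.9]
tool_rot: [-3.055, -0.722, 0.0]
force: [0.3, 0.1, 0.5]
width: 0.5
grasp_force: 0.0
```

```bash
python3 -m handwheel '{"claw":[0,0,0,0,0,0],"slide":[[0.032,-0.017,0],[0.032,-0.017,0],[0.032,-0.017,0],[0.032,-0.017,0],[0.032,-0.017,0],[0,0,0]],"twist":[0,0,0,0,0,0]}'
python3 -m handwheel '{"claw":[0,0,0,0,0,0,0,0,0],"slide":[[0,0,0.03],[0,0,0.03],[0,0,0.03],[0,0,0.04],[0,0,0.04],[0,0,0.04],[0,0,0.04],[0,0,0.04],[0,0,0.03]],"twist":[-0.146,-0.146,-0.146,-0.146,-0.146,-0.146,-0.146,-0.146,0]}'
```

```text
time: 2.85
ee_pos: [436.5, -202.4, 477.1]
tool_rot: [-3.055, -0.722, 0.003]
force: [-0.5, 0.6, 0.1]
width: 0.3
grasp_force: 0.0
time: 3.98
ee_pos: [433.3, -206.3, 156.2]
tool_rot: [-2.159, -2.278, 0.003]
force: [-0.1, 0.5, -0.3]
width: 0.3
grasp_force: 0.0
```

```bash
python3 -m handwheel '{"claw":[0,0,0,0,0,0,0,0,0,0],"slide":[[-0.009,0.033,0],[-0.009,0.033,0],[-0.009,0.033,0],[-0.009,0.034,0],[0,0,0.035],[0,0,0.035],[0,0,0.035],[0,0,0.025],[0,0,0.012],[0,0,0]],"twist":[0,0,0,0,0,0,0,0,0,0]}'
python3 - <<'E'
from h import *
cv2.imwrite("pics/scene1.png",cv2.resize(grab_frame("scene")[100:300,200:440,::-1],None,fx=2.5,fy=2.5))
E
```

```text
time: 5.22
ee_pos: [569.2, -233.8, 15.7]
tool_rot: [-2.159, -2.281, 0.003]
force: [1.4, -0.2, 0.4]
width: 0.5
grasp_force: 0.0
```

View pics/scene1.png

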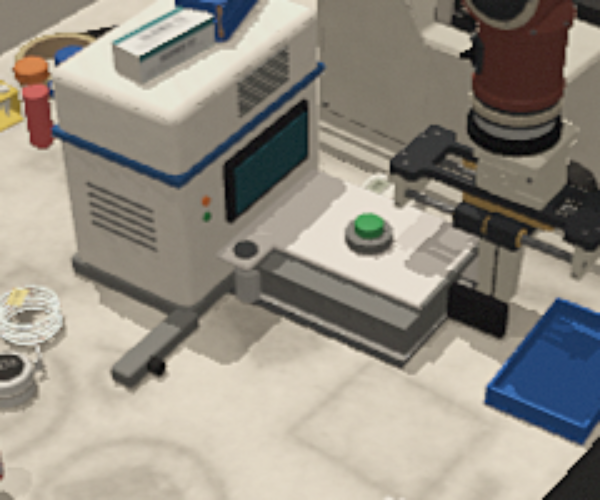

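```bash
python3 -m handwheel '{"claw":[0,0,0,0,0,0,0,0,0,0],"slide":[[0.006,0,0],[0.006,0,0],[0.016,-0.0067,0],[0.016,-0.0067,0],[0.016,-0.0067,0],[0.016,-0.0067,0],[0.016,-0.0067,0],[0.016,-0.0067,0],[0.016,-0.0067,0],[0.016,-0.0067,0]],"twist":[0,0,0.08,0.08,0.08,0.08,0.08,0.08,0.08,0.08]}'
python3 - <<'E'
from h import *
s=sense();p=np.load("st.npy");d=s["ee_pos"][:2]-p[:2];print(d,np.hypot(*d),2*np.arctan2(-s["tool_rot"][1],-s["tool_rot"][0]))
E
```

```text
time: 6.52
ee_pos: [546.2, -86.6, 17.6]
tool_rot: [2.768, 1.483, 0.0]
force: [0.0, -3.5, 0.4]
width: 0.5
grasp_force: 0.9
[-210.36728322   35.41015484] 213.32668121142038 -5.299528177356406
```

```bash
python3 -m handwheel '{"claw":[0,0,0,0,0,0,0,0,0,0],"slide":[[0.016,-0.0067,0],[0.016,-0.0067,0],[0.016,-0.0067,0],[0.016,-0.0067,0],[0.016,-0.0067,0],[0.016,-0.0067,0],[0.016,-0.0067,0],[0.016,-0.0067,0],[0.016,-0.0067,0],[0.016,-0.0067,0]],"twist":[0.08,0.08,0.08,0.08,0.08,0.08,0.08,0.08,0.08,0.08]}'
python3 -m handwheel '{"claw":[0,0,0,0],"slide":[[0.01,-0.004,0],[0.006,-0.001,0],[0.005,0,0],[0,0,0]],"twist":[0.05,0.05,0,0]}'
```

```text
time: 7.78
ee_pos: [633.1, 58.2, 17.0]
tool_rot: [3.128, 0.289, -0.004]
force: [-0.9, -1.4, 0.1]
width: 0.5
grasp_force: 0.9
time: 8.28
ee_pos: [648.8, 68.2, 16.4]
tool_rot: [-3.135, -0.139, 0.017]
force: [-8.8, 1.4, 5.5]
width: 0.5
grasp_force: 4.0
```

```bash
python3 -m handwheel '{"claw":[0,0,0],"slide":[[0.003,0,0],[0.003,0,0],[0,0,0]],"twist":[0,0,0]}'
python3 -m handwheel '{"claw":[0,0,0,0,0],"slide":[[-0.02,0,0],[-0.03,0,0],[0,0,-0.045],[0,0,-0.05],[0,0,0]],"twist":[0,0,0,0,0]}'
python3 - <<'E'
from h import *
im=grab_frame("top");cv2.imwrite("pics/top2.png",im[:,:,::-1]);im=im[:,:,::-1]
cv2.imwrite("pics/top2c.png",cv2.resize(im[150:350,200:470],None,fx=2.9,fy=2.9,interpolation=cv2.INTER_CUBIC))
E
```

```text
time: 8.65
ee_pos: [648.8, 68.2, 16.4]
tool_rot: [-3.134, -0.138, 0.038]
force: [-18.2, 0.9, 14.9]
width: 0.8
grasp_force: 9.1
time: 9.28
ee_pos: [613.7, 62.6, 116.7]
tool_rot: [-3.138, -0.138, -0.018]
force: [-0.2, -0.5, -0.3]
width: 0.4
grasp_force: 0.0
```

View pics/top2c.png

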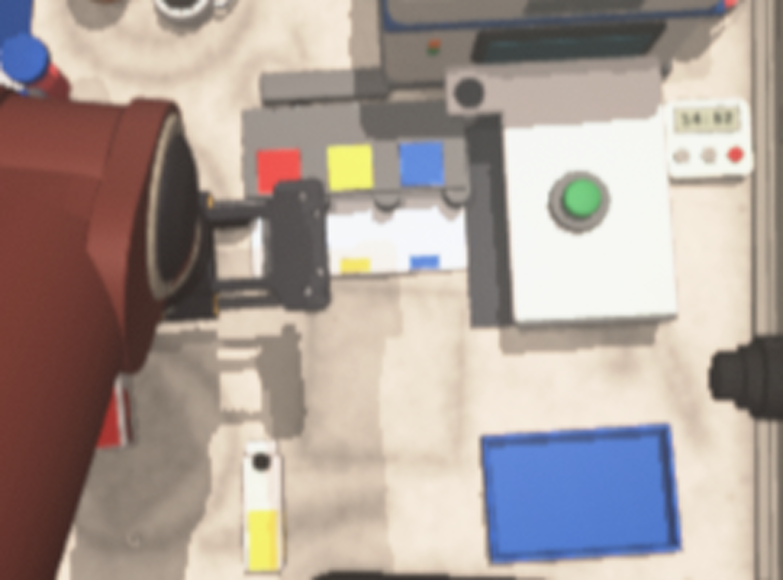

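Run:
```python
from h import *
f=lambda u,v:np.array([200+u/2.9,150+v/2.9])
for n,a,z in [("mR",(279,170),42),("mY",(350,167),42),("mB",(422,164),42),("shelfR",(467,271),9),("shelfL",(330,277),9),("mouthY",(355,265),9),("mouthB",(425,262),9)]: print(n,px(*f(*a),z).round(1))
p=np.load("st.npy");th=p[2]-np.pi/2;c,s=np.cos(th),np.sin(th)
for q in [(-135,-98),(-135,-116),(-85,-116),(-35,-116),(-2,-118),(-135,-50)]: print(q,(p[:2]+[c*q[0]-s*q[1],s*q[0]+c*q[1]]).round(1))
im=cv2.cvtColor(cv2.imread("pics/top2.png"),cv2.COLOR_BGR2HSV)
for n,lo,hi,z in [("Y",(22,100,120),(35,255,255),26),("B",(100,100,100),(125,255,255),42),("R",(0,120,120),(8,255,255),26)]:
    k,l,st,ce=cv2.connectedComponentsWithStats(cv2.inRange(im,lo,hi))
    for i in range(1,k):
        if st[i,4]>40 and 200<ce[i,0]<460 and 190<ce[i,1]<360:
            g=np.argwhere(l==i)[:,::-1].astype(np.float32);r=cv2.minAreaRect(g)
            print(n,st[i,4],ce[i].round(1),px(*ce[i],z).round(1),px(*ce[i],42).round(1),[x for x in r[1]],r[2])
```

```text
mR [697.3   9.1  42. ]
mY [700.6 -40.5  42. ]
mB [703.9 -90.8  42. ]
shelfR [ 633.1 -125.9    9. ]
shelfL [626.3 -27.6   9. ]
mouthY [635.4 -45.4   9. ]
mouthB [638.8 -95.7   9. ]
(-135, -98) [650.8   6.9]
(-135, -116) [632.8   5.8]
(-85, -116) [635.8 -44.1]
(-35, -116) [638.7 -94. ]
(-2, -118) [ 638.7 -127. ]
(-135, -50) [698.7   9.7]
Y 218 [320.1 207.4] [704.1 -39.1  26. ] [701.  -39.4  42. ] [14.576254844665527, 14.938397407531738] 84.80557250976562
Y 190 [290.2 336.2] [440.5  13.8  26. ] [442.2  12.5  42. ] [20.0, 9.0] 90.0
B 193 [344.8 206.2] [704.5 -89.3  42. ] [704.5 -89.3  42. ] [13.803942680358887, 14.135236740112305] 83.6598129272461
B 2774 [399.9 319.9] [ 480.4 -202.2   42. ] [ 480.4 -202.2   42. ] [42.97392272949219, 64.948974609375] 86.26860046386719
R 4593 [202.4 246. ] [617.6 201.4  26. ] [616.1 196.7  42. ] [64.25057983398438, 207.00320434570312] 17.86768341064453
R 170 [295.  207.7] [702.2  13.1  26. ] [699.1  11.8  42. ] [14.0, 14.0] 90.0
R 80 [237.5 296.8] [515.9 123.8  26. ] [516.2 120.5  42. ] [6.396368026733398, 18.012760162353516] 17.102725982666016
```

```bash
python3 -m handwheel '{"claw":[0.55,0.55,0.55,0.55,0.55,0.55,0.55,0.55],"slide":[[0,0,0],[0.017,0.029,0],[0.017,0.029,0],[0,0,0.03],[0,0,0.03],[0,0,0.025],[0,0,0.01],[0,0,0]],"twist":[0.03,0,0,0,0,0,0,0]}' 15
python3 - <<'E'
from h import *
cv2.imwrite("pics/w1.png",grab_frame("wrist")[:,:,::-1])
print(proj([[650.8,6.9,35]],"wrist"),proj([[632.8,5.8,35]],"wrist"))
E
```

```text
time: 10.32
ee_pos: [646.5, 6.2, 15.3]
tool_rot: [-3.14, -0.089, 0.004]
force: [0.5, -0.8, -0.0]
width: 51.2
grasp_force: 0.0
[[308.0693226  329.80684476]] [[308.39313315 370.48761193]]
```

View pics/w1.png

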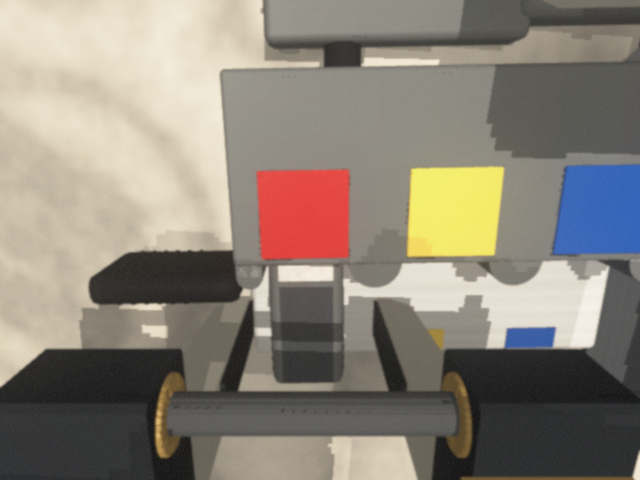

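```bash
python3 - <<'E'
from h import *
im=cv2.imread("pics/w1.png");hs=cv2.cvtColor(im,cv2.COLOR_BGR2HSV)
for n,lo,hi in [("R",(0,150,100),(8,255,255)),("Y",(15,150,100),(35,255,255))]:
    k,l,st,ce=cv2.connectedComponentsWithStats(cv2.inRange(hs,lo,hi))
    i=1+np.argmax(st[1:,4]);g=np.argwhere(l==i)[:,::-1].astype(np.float32)
    b=cv2.boxPoints(cv2.minAreaRect(g)); W=np.array([px(*q,42,"wrist")[:2] for q in b]);print(n,st[i],W.round(1).tolist(),W.mean(0).round(1))
    for a in range(4):
        d=W[(a+1)%4]-W[a];print("  ",np.hypot(*d).round(1),np.arctan2(d[1],d[0]).round(3))
g=cv2.cvtColor(im,cv2.COLOR_BGR2GRAY).astype(float)
# roof rear edge and front edge by vertical gradient
for lab,(v0,v1),us in [("rear",(55,85),range(240,480,20)),]:
    pts=[]
    for u in us:
        c=g[v0:v1,u-3:u+4].mean(1);pts.append((u,v0+np.argmax(abs(np.diff(c)))+.5))
    W=np.array([px(*q,42,"wrist")[:2] for q in pts]);k=np.polyfit(W[:,1],W[:,0],1);print(lab,k,np.std(W[:,0]-np.polyval(k,W[:,1])))
E
python3 -m handwheel '{"claw":[0.2,0.2,0.2,0.2],"slide":[[0,0,0],[0,0,0],[0,0,0],[0,0,0]],"twist":[0,0,0,0]}' 20
```

```text
R [ 257  170   92   89 7727] [[711.4, 27.0], [713.8, -3.0], [683.6, -6.1], [681.1, 25.8]] [697.5  10.9]
   30.1 -1.493
   30.4 -3.039
   32.0 1.65
   30.4 0.041
Y [408 237  24  19 323] [[691.9, -25.6], [692.4, -33.6], [685.9, -34.5], [685.4, -26.4]] [688.9 -30. ]
   8.0 -1.514
   6.6 -3.005
   8.1 1.628
   6.5 0.121
rear [-7.58116889e-02  7.45315652e+02] 0.27576841546570324
time: 10.88
ee_pos: [647.9, 6.7, 17.5]
tool_rot: [-3.14, -0.09, -0.002]
force: [0.3, 0.9, 3.7]
width: 28.0
grasp_force: 19.8
```

```bash
python3 -m handwheel '{"claw":[0.2,0.2,0.2,0.2,0.2,0.2,0.2,0.2,0.2,0.2],"slide":[[-0.008,0,-0.001],[-0.015,0,0],[-0.02,0,0],[-0.02,0,0],[-0.012,0,0],[0,0,-0.02],[0,0,-0.03],[0,0,-0.04],[0,0,-0.02],[0,0,0]],"twist":[-0.01,0,0,0,0,0,0,0,0,0]}' 30
python3 - <<'E'
from h import *
s=sense();print(s["width"],s["grasp_force"],s["joints"].round(2))
E
```

```text
time: 12.12
ee_pos: [573.4, 1.0, 129.0]
tool_rot: [3.14, 0.105, 0.005]
force: [0.2, 0.9, -1.6]
width: 27.7
grasp_force: 29.8
27.651652651876233 29.824633598327637 [-0.22  0.61  0.28  1.77 -0.22  0.79 -1.33]
```

```bash
python3 -m handwheel '{"claw":[0.2,0.2,0.2,0.2,0.2,0.2,0.2,0.2,0.2,0.2],"slide":[[0,0,0],[0,0,0],[0,0,0],[0,0,0],[0,0,0],[0,0,0],[0,0,0],[0,0,0],[0,0,0],[0,0,0]],"twist":[-0.144,-0.144,-0.144,-0.144,-0.144,-0.144,-0.144,-0.144,-0.144,-0.144]}'
python3 -m handwheel '{"claw":[0.2,0.2,0.2,0.2,0.2,0.2,0.2,0.2],"slide":[[0,0,0],[-0.036,-0.0187,0],[-0.036,-0.0187,0],[-0.036,-0.0187,0],[-0.036,-0.0187,0],[-0.036,-0.0187,0],[-0.035,-0.0187,0],[0,0,0]],"twist":[-0.144,0,0,0,0,0,0,0]}'
python3 - <<'E'
from h import *
s=sense();print(s["width"],s["joints"].round(2),2*np.arctan2(s["tool_rot"][1],s["tool_rot"][0]))
cv2.imwrite("pics/w2.png",grab_frame("wrist")[:,:,::-1])
E
```

```text
time: 13.38
ee_pos: [571.2, 1.2, 125.8]
tool_rot: [-2.284, -2.153, 0.004]
force: [-0.9, -0.4, -0.4]
width: 27.8
grasp_force: 29.8
time: 14.38
ee_pos: [474.8, -225.8, 126.0]
tool_rot: [-2.138, -2.299, 0.005]
force: [-0.3, 0.9, -1.2]
width: 28.1
grasp_force: 29.8
28.132172029692807 [ 0.53  0.55 -0.2   1.89  0.16  0.73  0.32] -4.639805907721993
```

```bash
python3 -m handwheel '{"claw":[0.2,0.2,0.2,0.2,0.2,0.2,0.2,0.2],"slide":[[0.003,0.005,0],[0,0,0.03],[0,0,0.03],[0,0,0.025],[0,0,0.015],[0,0,0.008],[0,0,0.004],[0,0,0]],"twist":[-0.01,0,0,0,0,0,0,0]}'
python3 -m handwheel '{"claw":[0.37,0.37,0.37,0.37,0.37,0.37,0.37],"slide":[[0,0,0],[0,0,0],[0,0,-0.01],[0,0,-0.03],[0,0,-0.04],[0,0,-0.04],[0,0,0]],"twist":[0,0,0,0,0,0,0]}'
```

```text
time: 15.42
ee_pos: [483.0, -218.7, 16.0]
tool_rot: [2.119, 2.319, 0.001]
force: [-0.8, -0.6, 0.4]
width: 27.5
grasp_force: 29.8
time: 16.3
ee_pos: [484.9, -219.5, 139.4]
tool_rot: [2.114, 2.313, 0.005]
force: [0.3, -0.6, -0.4]
width: 34.4
grasp_force: 0.0
```

```bash
python3 -m handwheel '{"claw":[0.5,0.5,0.5,0.5,0.5,0.5,0.5,0.5,0.5,0.5],"slide":[[0.04,0,0],[0.04,0,0],[0.04,0,0],[0.04,0,0],[0,0,0],[0,0,0],[0,0,0],[0,0,0],[0,0,0],[0,0,0]],"twist":[0,0,0.178,0.178,0.178,0.178,0.178,0.178,0.178,0.178]}'
python3 -m handwheel '{"claw":[0.5,0.5],"slide":[[0,0,0],[0,0,0]],"twist":[0.178,0]}'
cat > find.py <<'E'
from h import *
def carts(im,cam,c=None):
    """coloured rear-half tops (rear 45 mm x 28): print world rect at z=26"""
    hs=cv2.cvtColor(im,cv2.COLOR_RGB2HSV)
    for n,lo,hi in [("Y",(20,110,120),(35,255,255)),("R",(0,140,120),(6,255,255))]:
        k,l,st,ce=cv2.connectedComponentsWithStats(cv2.inRange(hs,lo,hi))
        for i in range(1,k):
            if st[i,4]<60: continue
            g=np.argwhere(l==i)[:,::-1].astype(np.float32);b=cv2.boxPoints(cv2.minAreaRect(g))
            W=np.array([px(*q,26,cam,c)[:2] for q in b]);print(n,st[i,4],ce[i].round(1),"cen",W.mean(0).round(1),"sides",[round(float(np.hypot(*(W[(a+1)%4]-W[a]))),1) for a in(0,1)],"ang",[round(float(np.arctan2(*(W[(a+1)%4]-W[a])[::-1])),3) for a in(0,1)])
E
python3 - <<'E'
from find import *
im=grab_frame("top");cv2.imwrite("pics/top3.png",cv2.resize(im[150:350,200:470,::-1],None,fx=2.9,fy=2.9,interpolation=cv2.INTER_CUBIC))
carts(im,"top")
s=sense();print(s["ee_pos"],2*np.arctan2(s["tool_rot"][1],s["tool_rot"][0]),s["joints"].round(2))
E
```

```text
time: 17.55
ee_pos: [474.5, -59.2, 135.0]
tool_rot: [-3.12, -0.362, 0.003]
force: [-0.6, -0.1, -0.3]
width: 47.1
grasp_force: 0.0
time: 17.8
ee_pos: [474.6, -59.0, 135.1]
tool_rot: [3.14, 0.096, -0.003]
force: [-1.0, -0.0, 0.1]
width: 46.5
grasp_force: 0.0
Y 1171 [374.   13.4] cen [1130.9 -145.1] sides [110.5, 66.9] ang [-1.561, -3.134]
Y 206 [320.3 207.3] cen [704.9 -38.7] sides [29.0, 29.4] ang [-1.548, -3.116]
R 190 [295.7 208.5] cen [700.6  11.9] sides [27.0, 27.3] ang [-1.548, -3.11]
R 150 [235.5 293.9] cen [521.6 128.1] sides [16.3, 37.2] ang [-1.453, -3.003]
[474.75150868 -59.05699637 135.16723963] 0.06220329737905097 [-0.1   0.48  0.26  2.01 -0.19  0.67 -1.23]
```

View pics/top3.png

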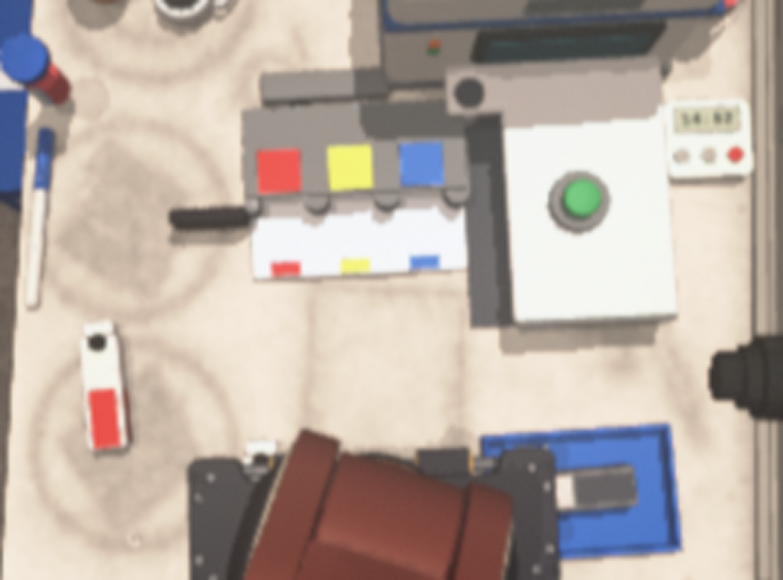

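```bash
python3 -m handwheel '{"claw":[0.6,0.6,0.6,0.6,0.6],"slide":[[-0.009,-0.0246,0],[-0.009,-0.0246,0.01],[-0.009,-0.0246,0.02],[0,0,0.015],[0,0,0]],"twist":[0,0,0,0,0]}'
python3 - <<'E'
from find import *
c=camera_info("wrist");im=grab_frame("wrist");carts(im,"wrist",c);cv2.imwrite("pics/w3.png",im[:,:,::-1])
print(sense()["ee_pos"])
E
```

```text
time: 18.48
ee_pos: [443.1, 13.0, 89.9]
tool_rot: [-3.14, -0.096, 0.004]
force: [-0.4, -0.4, -0.4]
width: 55.8
grasp_force: 0.0
Y 2226 [307.4 270.3] cen [440.8  14.6] sides [18.6, 40.5] ang [-1.509, -3.072]
R 2967 [ 94.8 110.5] cen [521.7 130. ] sides [18.8, 41.8] ang [-1.331, -3.006]
[443.80364168  12.54646867  90.48566706]
```

View pics/w3.png

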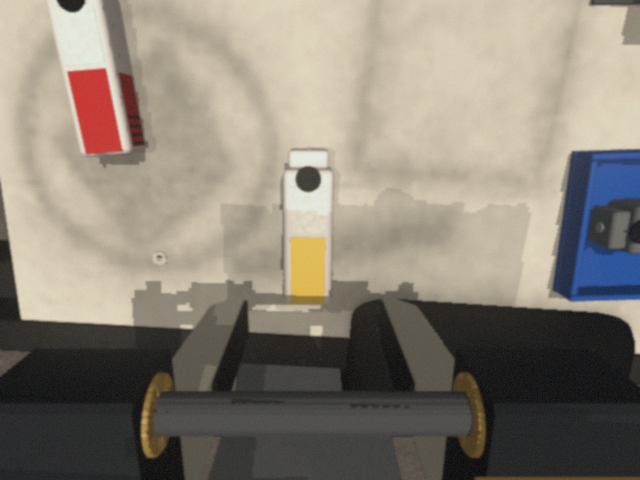

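```bash
python3 -m handwheel '{"claw":[0.6,0.6,0.6,0.6,0.6,0.2,0.2,0.2,0.2,0.2],"slide":[[0,-0.002,0.03],[0,0,0.03],[0,0,0.017],[0,0,0.006],[0,0,0],[0,0,0],[0,0,0],[0,0,0],[0,0,0],[0,0,0]],"twist":[0,0,0,0,0,0,0,0,0,0]}' 30
python3 -m handwheel '{"claw":[0.2,0.2,0.2,0.2,0.2],"slide":[[0,0,-0.01],[0,0,-0.03],[0,0,-0.04],[0,0,-0.01],[0,0,0]],"twist":[0,0,0,0,0]}'
python3 - <<'E'
from find import *
c=camera_info("wrist");im=grab_frame("wrist");cv2.imwrite("pics/w4.png",im[:,:,::-1])
s=sense();print(s["ee_pos"],2*np.arctan2(s["tool_rot"][1],s["tool_rot"][0]),s["joints"].round(2))
hs=cv2.cvtColor(im,cv2.COLOR_RGB2HSV);m=cv2.inRange(hs,(20,110,90),(35,255,255));g=np.argwhere(m>0)
print(g.min(0),g.max(0),m.sum()//255)
E
```

```text
time: 19.77
ee_pos: [444.1, 14.9, 8.0]
tool_rot: [-3.14, -0.093, -0.001]
force: [-0.5, 0.5, 4.3]
width: 27.6
grasp_force: 30.0
time: 20.4
ee_pos: [444.0, 15.0, 98.0]
tool_rot: [-3.14, -0.093, -0.002]
force: [-1.1, 0.1, -1.3]
width: 27.9
grasp_force: 30.0
[443.38194591  14.95616211  97.28678694] -6.224036102215005 [-0.25  0.5   0.24  2.14 -0.23  0.52 -1.35]
[297 223] [479 558] 4822
```

```bash
python3 -m handwheel '{"claw":[0.2,0.2,0.2,0.2,0.2,0.2,0.2,0.2,0.2],"slide":[[0.034,0.0177,0],[0.034,0.0177,0],[0.034,0.0177,0],[0.034,0.0177,0],[0,0,0.03],[0,0,0.03],[0,0,0.013],[0,0,0],[0,0,0]],"twist":[0,0,0,0,-0.007,0,0,0,0]}'
python3 - <<'E'
from find import *
c=camera_info("wrist");im=grab_frame("wrist");cv2.imwrite("pics/w5.png",im[:,:,::-1])
s=sense();print(s["ee_pos"],s["tool_rot"],s["width"])
E
```

```text
time: 21.58
ee_pos: [584.5, -48.0, 25.3]
tool_rot: [3.14, 0.103, 0.002]
force: [0.9, -0.0, -0.5]
width: 27.5
grasp_force: 30.0
[584.70251263 -47.96386459  25.66891895] [3.13971711 0.10343793 0.00321995] 27.63709131946552
```

View pics/w5.png

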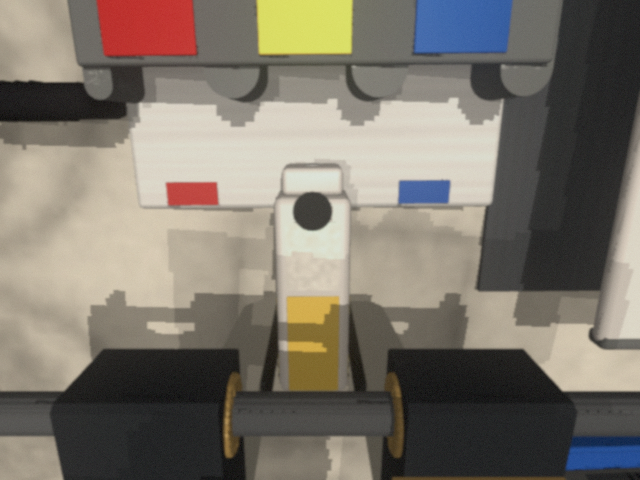

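Run:
```python
from find import *
c=camera_info("wrist");im=cv2.imread("pics/w5.png");hs=cv2.cvtColor(im,cv2.COLOR_BGR2HSV)
P={}
for n,lo,hi in [("R",(0,130,90),(8,255,255)),("B",(105,130,80),(125,255,255)),("Y",(20,110,90),(35,255,255))]:
    k,l,st,ce=cv2.connectedComponentsWithStats(cv2.inRange(hs,lo,hi))
    for i in range(1,k):
        if st[i,4]<300: continue
        x,y,w,h=st[i,:4];u=x+(w-1)/2
        if y<5: v=y+h-.5;z=42;t="roofmark front"
        elif y<200: v=y+(h-1)/2;z=9;t="shelfmark"
        else: v=y+.5;z=43;t="cart"
        W=px(u,v,z,"wrist",c);P[n+t]=W;print(n,t,st[i],W.round(1))
for n,u,v,z in [("nose",313,166,37),("dot",312.5,211,43),("postL",237,85,40),("postR",377.5,83,40)]: print(n,px(u,v,z,"wrist",c).round(1))
d=P["Rroofmark front"]-P["Broofmark front"];print(np.arctan2(-d[0],d[1]),np.hypot(*d[:2]))
d=P["Rshelfmark"]-P["Bshelfmark"];print(np.arctan2(-d[0],d[1]),np.hypot(*d[:2]))
```

```text
R roofmark front [  97    0  100   57 5258] [682.3  11.9  42. ]
R shelfmark [ 167  183   51   22 1046] [632.2   6.7   9. ]
B roofmark front [ 414    0   98   53 4888] [690.3 -91.4  42. ]
B shelfmark [400 182  48  20 938] [639.8 -94.    9. ]
B cart [ 565  437   75   34 1862] [ 545.2 -175.3   43. ]
Y roofmark front [ 256    0   97   56 5188] [686.  -39.7  42. ]
Y cart [ 287  297   52   94 4720] [601.2 -48.1  43. ]
nose [650.1 -45.   37. ]
dot [634.7 -45.9  43. ]
postL [675.6 -17.6  40. ]
postR [679.4 -64.9  40. ]
0.07794856861919822 103.54784440047155
0.07494005651449533 100.96164616567171
```

```bash
python3 -m handwheel '{"claw":[0.2,0.2,0.2,0.2,0.2,0.2,0.2],"slide":[[0,-0.0018,0],[0,0,0.004],[0,0,0.003],[0.01,0,0],[0.01,0,0],[0.01,0,0],[0,0,0]],"twist":[-0.009,0,0,0,0,0,0]}'
python3 -m handwheel '{"claw":[0.2,0.2,0.2,0.2],"slide":[[0.008,0,0],[0.008,0,0],[0.008,0,0],[0,0,0]],"twist":[0,0,0,0]}'
```

```text
time: 22.5
ee_pos: [615.0, -43.6, 17.6]
tool_rot: [3.139, 0.119, 0.002]
force: [0.5, 0.6, 0.4]
width: 27.9
grasp_force: 30.0
time: 23.0
ee_pos: [638.4, -41.9, 17.7]
tool_rot: [-3.139, -0.118, -0.001]
force: [0.7, 0.9, -1.3]
width: 27.7
grasp_force: 30.0
```

```bash
python3 -m handwheel '{"claw":[0.2,0.2,0.2,0.2,0.2],"slide":[[0.005,0,0],[0.005,0,0],[0.003,0,0],[0.002,0,0],[0,0,0]],"twist":[0,0,0,0,0]}'
python3 -m handwheel '{"claw":[0.2,0.2,0.2],"slide":[[0.002,0,0],[0.002,0,0],[0,0,0]],"twist":[0,0,0]}'
```

```text
time: 23.62
ee_pos: [652.6, -40.9, 17.6]
tool_rot: [-3.139, -0.118, 0.0]
force: [-0.3, 0.1, -0.6]
width: 27.3
grasp_force: 30.0
time: 24.0
ee_pos: [655.5, -40.7, 17.4]
tool_rot: [-3.139, -0.117, 0.004]
force: [-3.2, -0.6, 0.3]
width: 28.2
grasp_force: 30.0
```

```bash
python3 -m handwheel '{"claw":[0.2,0.2,0.2],"slide":[[0.0015,0,0],[0.0015,0,0],[0,0,0]],"twist":[0,0,0]}'
python3 -m handwheel '{"claw":[0.33,0.33,0.35,0.35,0.35,0.6,0.6],"slide":[[0,0,0],[0,0,0],[0,0,-0.02],[0,0,-0.03],[0,0,-0.04],[0,0,-0.01],[0,0,0]],"twist":[0,0,0,0,0,0,0]}'
python3 - <<'E'
from find import *
carts(grab_frame("top"),"top")
c=camera_info("wrist");im=grab_frame("wrist");cv2.imwrite("pics/w6.png",im[:,:,::-1]);carts(im,"wrist",c)
E
```

```text
time: 24.38
ee_pos: [655.5, -40.6, 17.2]
tool_rot: [-3.138, -0.116, 0.014]
force: [-6.9, 0.0, 4.5]
width: 27.7
grasp_force: 30.0
time: 25.25
ee_pos: [660.2, -40.4, 119.0]
tool_rot: [3.139, 0.118, 0.004]
force: [0.7, -0.4, -0.1]
width: 48.2
grasp_force: 0.0
Y 1170 [374.   13.4] cen [1130.9 -145.1] sides [110.5, 66.9] ang [-1.561, -3.134]
R 5768 [220.2 421.9] cen [268.2 144.2] sides [226.6, 122.7] ang [-0.299, -1.869]
Y 2743 [313.8 193.4] cen [697.7 -39. ] sides [32.0, 32.1] ang [-1.495, -3.048]
Y 1902 [313.1 268.2] cen [649.3 -42.3] sides [19.0, 41.7] ang [-1.495, -3.056]
R 2657 [226.2 193. ] cen [693.9  14.6] sides [32.6, 31.5] ang [-1.495, -3.107]
R 307 [241.  279.7] cen [638.6   3.9] sides [18.2, 7.6] ang [-1.495, -3.105]
```

View pics/w6.png

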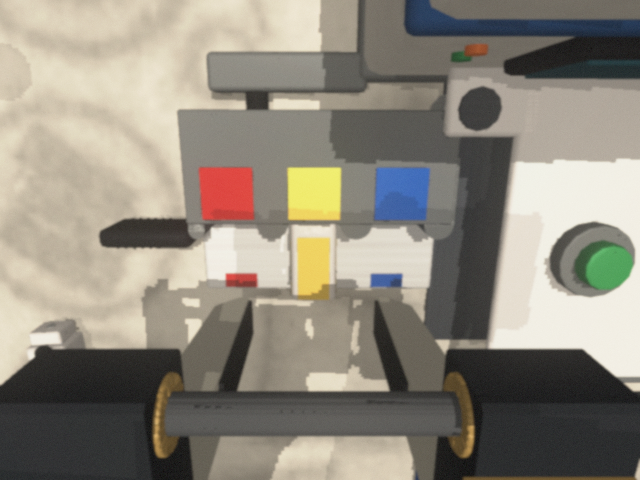

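Run:
```python
from find import *
c=camera_info("wrist")
print(px(313,298.5,35,"wrist",c),px(285,289,9,"wrist",c),px(340,288,9,"wrist",c), px(316,223,42,"wrist",c))
print(px(316,299.5,9,"wrist",c))
s=sense();print(s["ee_pos"],s["tool_rot"])
```

```text
[632.33418949 -43.48922645  35.        ] [626.82884127 -24.32510108   9.        ] [630.471203   -62.47468333   9.        ] [683.11906367 -41.4120543   42.        ]
[620.56535332 -46.4812411    9.        ]
[658.70635789 -40.16091857 116.65185916] [-3.1389238  -0.11769748  0.00328736]
```

```bash
python3 -m handwheel '{"claw":[0.6,0.6,0.6,0.6,0.6,0.6,0.6,0.6],"slide":[[-0.0206,-0.0298,0],[-0.0206,-0.0298,0],[-0.0206,-0.0298,0],[-0.0206,-0.0298,0],[-0.0206,-0.0298,0],[-0.0206,-0.0298,0.01],[0,0,0.016],[0,0,0]],"twist":[0,0,0,0,0,0,-0.06,0]}'
python3 - <<'E'
from find import *
c=camera_info("wrist");im=grab_frame("wrist");cv2.imwrite("pics/w7.png",im[:,:,::-1]);carts(im,"wrist",c)
s=sense();print(s["ee_pos"],s["tool_rot"],s["joints"].round(2))
E
```

```text
time: 26.35
ee_pos: [521.0, 128.6, 89.7]
tool_rot: [3.134, 0.212, -0.008]
force: [-0.0, -0.2, -0.4]
width: 55.6
grasp_force: 0.0
R 648 [559.3  96.6] cen [630.5  14.4] sides [8.4, 19.8] ang [0.22, -1.497]
R 1976 [309.9 263.6] cen [522.6 129.1] sides [18.0, 37.1] ang [-1.435, -2.997]
[522.17579029 128.15793749  90.59119776] [ 3.1337313   0.2094576  -0.00423097] [-0.44  0.62  0.24  1.89 -0.22  0.66 -1.5 ]
```

```bash
python3 -m handwheel '{"claw":[0.6,0.6,0.6,0.6,0.6,0.2,0.2,0.2,0.2,0.2],"slide":[[0,-0.001,0.03],[0,0,0.03],[0,0,0.017],[0,0,0.006],[0,0,0],[0,0,0],[0,0,0],[0,0,0],[0,0,0],[0,0,0]],"twist":[0,0,0,0,0,0,0,0,0,0]}' 30
python3 -m handwheel '{"claw":[0.2,0.2,0.2,0.2,0.2],"slide":[[0,0,-0.01],[0,0,-0.03],[0,0,-0.04],[0,0,-0.01],[0,0,0]],"twist":[0,0,0,0,0]}'
```

```text
time: 27.65
ee_pos: [523.0, 129.8, 9.1]
tool_rot: [-3.134, -0.212, -0.001]
force: [-0.8, 0.4, 3.6]
width: 27.5
grasp_force: 30.0
time: 28.28
ee_pos: [522.8, 129.7, 99.0]
tool_rot: [-3.134, -0.212, -0.001]
force: [-0.9, 0.2, -0.9]
width: 27.7
grasp_force: 30.0
```

```bash
python3 -m handwheel '{"claw":[0.2,0.2,0.2,0.2,0.2,0.2,0.2,0.2,0.2],"slide":[[0.0099,0.0334,0],[0.0099,0.0334,0],[0.0099,0.0334,0],[0.0099,0.0334,0],[0,0,0.03],[0,0,0.03],[0,0,0.013],[0,0,0],[0,0,0]],"twist":[0,0,0,0,0.061,0,0,0,0]}'
cat > meas.py <<'E'
from find import *
c=camera_info("wrist");im=grab_frame("wrist")[:,:,::-1];hs=cv2.cvtColor(im,cv2.COLOR_BGR2HSV);cv2.imwrite("pics/w8.png",im)
s=sense();print(s["ee_pos"],s["tool_rot"],s["width"])
for n,lo,hi in [("R",(0,130,90),(8,255,255)),("B",(105,130,80),(125,255,255)),("Y",(20,110,90),(35,255,255))]:
    k,l,st,ce=cv2.connectedComponentsWithStats(cv2.inRange(hs,lo,hi))
    for i in range(1,k):
        if st[i,4]<300: continue
        x,y,w,h=st[i,:4];u=x+(w-1)/2
        print(n,st[i],"rooffront",px(u,y+h-.5,42,"wrist",c).round(1),"shelf",px(u,y+(h-1)/2,9,"wrist",c).round(1),"cartfront z43",px(u,y+.5,43,"wrist",c).round(1))
E
python3 meas.py
```

```text
time: 29.4
ee_pos: [580.7, 2.6, 26.3]
tool_rot: [3.139, 0.116, 0.002]
force: [0.8, -0.6, -0.5]
width: 27.3
grasp_force: 30.0
[580.85021274   2.60816394  26.63911553] [3.13941174 0.11620746 0.00325853] 27.588869987399132
R [ 262    0   96   55 5045] rooffront [682.4   9.9  42. ] shelf [697.   11.3   9. ] cartfront z43 [697.8  11.1  43. ]
R [ 288  292   50   93 4505] rooffront [ 5.578e+02 -3.000e-01  4.200e+01] shelf [561.3  -0.    9. ] cartfront z43 [598.9   2.8  43. ]
B [ 573    0   67   54 3432] rooffront [689.9 -87.2  42. ] shelf [ 705.9 -105.1    9. ] cartfront z43 [704.8 -82.4  43. ]
B [517 182  50  20 914] rooffront [639.9 -77.2  42. ] shelf [639.8 -94.6   9. ] cartfront z43 [646.8 -75.1  43. ]
B [ 574  437   66   43 2175] rooffront [ 518.9 -134.5   42. ] shelf [ 502.1 -161.4    9. ] cartfront z43 [ 541.8 -127.5   43. ]
Y [ 418    0   99   55 5163] rooffront [686.2 -41.7  42. ] shelf [701.6 -50.6   9. ] cartfront z43 [701.6 -38.6  43. ]
Y [ 416   97   63  115 6065] rooffront [633.8 -43.8  42. ] shelf [652.6 -50.8   9. ] cartfront z43 [672.4 -37.   43. ]
Y [398 104  10  58 427] rooffront [650.3 -25.2  42. ] shelf [660.  -30.6   9. ] cartfront z43 [669.1 -22.5  43. ]
```

View pics/w8.png

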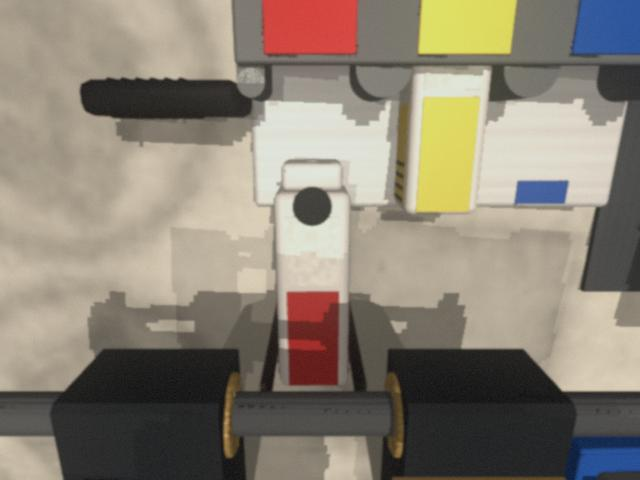

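```bash
python3 -m handwheel '{"claw":[0.2,0.2,0.2,0.2,0.2,0.2,0.2],"slide":[[0,-0.001,0],[0,0,0.004],[0,0,0.004],[0.01,0,0],[0.01,0,0],[0.01,0,0],[0,0,0]],"twist":[0,0,0,0,0,0,0]}'
python3 -m handwheel '{"claw":[0.2,0.2,0.2,0.2],"slide":[[0.008,0,0],[0.008,0,0],[0.008,0,0],[0,0,0]],"twist":[0,0,0,0]}'
```

```text
time: 30.32
ee_pos: [611.9, 5.9, 17.8]
tool_rot: [3.139, 0.116, 0.006]
force: [0.9, 0.5, 0.9]
width: 27.6
grasp_force: 30.0
time: 30.82
ee_pos: [633.5, 7.4, 18.1]
tool_rot: [-3.139, -0.116, 0.002]
force: [-2.2, 0.5, 3.9]
width: 27.7
grasp_force: 30.0
```

```bash
python3 -m handwheel '{"claw":[0.2,0.2,0.2,0.2,0.2],"slide":[[0.004,0,-0.001],[0.004,0,0],[0.003,0,0],[0.002,0,0],[0,0,0]],"twist":[0,0,0,0,0]}'
python3 -m handwheel '{"claw":[0.2,0.2,0.2],"slide":[[0.002,0,0],[0.002,0,0],[0,0,0]],"twist":[0,0,0]}'
```

```text
time: 31.45
ee_pos: [646.8, 8.6, 18.5]
tool_rot: [-3.139, -0.116, 0.0]
force: [0.2, -0.2, -0.1]
width: 27.8
grasp_force: 30.0
time: 31.82
ee_pos: [650.2, 8.8, 18.5]
tool_rot: [-3.139, -0.116, 0.002]
force: [-0.6, 0.1, 0.0]
width: 27.6
grasp_force: 30.0
```

```bash
python3 -m handwheel '{"claw":[0.2,0.2,0.2,0.2],"slide":[[0.0015,0,0],[0.0015,0,0],[0.0015,0,0],[0,0,0]],"twist":[0,0,0,0]}'
python3 -m handwheel '{"claw":[0.2,0.2],"slide":[[0.0015,0,0],[0,0,0]],"twist":[0,0]}'
```

```text
time: 32.33
ee_pos: [650.3, 8.8, 18.2]
tool_rot: [-3.139, -0.115, 0.017]
force: [-10.3, -0.4, 5.8]
width: 27.6
grasp_force: 30.0
time: 32.58
ee_pos: [650.3, 8.8, 18.2]
tool_rot: [-3.138, -0.115, 0.022]
force: [-10.4, 0.1, 7.8]
width: 27.7
grasp_force: 30.0
```

```bash
python3 -m handwheel '{"claw":[0.34,0.34,0.34,0.34,0.34,0.34,0.34],"slide":[[0,0,0],[0,0,0],[-0.002,0,-0.01],[0,0,-0.03],[0,0,-0.04],[0,0,-0.02],[0,0,0]],"twist":[0,0,0,0,0,0,0]}'
python3 meas.py >/dev/null
python3 - <<'E'
from find import *
im=cv2.imread("pics/w8.png");c=camera_info("wrist")
carts(im[:,:,::-1].copy(),"wrist",c)
s=sense();print(s["ee_pos"],s["tool_rot"])
E
```

```text
time: 33.45
ee_pos: [657.9, 9.4, 121.9]
tool_rot: [-3.139, -0.117, -0.014]
force: [-0.1, -0.8, -0.4]
width: 31.7
grasp_force: 0.0
Y 2665 [398.4 197.3] cen [696.5 -42.2] sides [32.4, 32.0] ang [-1.496, -2.993]
Y 1856 [391.4 270.7] cen [648.  -44.1] sides [42.2, 19.8] ang [0.079, -1.537]
R 144 [ 2. 60.] cen [757.6 192.7] sides [3.4, 17.2] ang [-1.496, 3.015]
R 2531 [312.9 197.4] cen [692.6  10.8] sides [30.6, 30.6] ang [0.058, -1.496]
R 1678 [312.9 270.3] cen [644.2   7.5] sides [18.6, 40.1] ang [-1.496, -3.058]
[656.28476946   9.44033791 119.97986907] [-3.13909779 -0.11632176 -0.00717934]
```

View pics/w8.png

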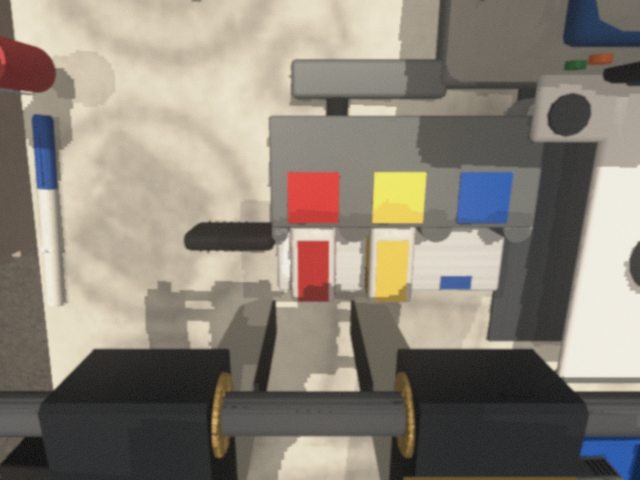

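Run:
```python
from find import *
c=camera_info("wrist")
for q in [(187,237,40),(186,224,40),(190,249,40),(268,224,40),(268,248,40)]: print(q,px(*q,"wrist",c).round(1))
im=grab_frame("wrist")[:,:,::-1];g=cv2.cvtColor(im,cv2.COLOR_BGR2GRAY)
print(g[205:262:2,230].tolist())
# red roof mark centre -> tray frame (-135, ?), pin estimate
h=.074
R=np.array([692.6+5,10.3]) 
def world(x,y,pin): return pin+np.array([x*np.sin(h)+y*np.cos(h), -x*np.cos(h)+y*np.sin(h)])
for pin in ([752.5,-122],[752.5,-124]): print(world(-195,-43,np.array(pin)).round(1),world(-187,-74,np.array(pin)).round(1),world(-2,-118,np.array(pin)).round(1),world(-135,-100,np.array(pin)).round(1))
```

```text
(187, 237, 40) [665.5  85.1  40. ]
(186, 224, 40) [673.5  85.6  40. ]
(190, 249, 40) [658.1  83.3  40. ]
(268, 224, 40) [677.2  36.7  40. ]
(268, 248, 40) [662.3  36.   40. ]
[210, 210, 211, 212, 210, 212, 205, 138, 54, 48, 51, 48, 50, 50, 53, 58, 62, 60, 57, 57, 54, 66, 145, 197, 200, 202, 201, 200, 194]
[695.2  69.3] [664.9  59. ] [ 634.7 -128.7] [642.8   5.2]
[695.2  67.3] [664.9  57. ] [ 634.7 -130.7] [642.8   3.2]
```

```bash
python3 -m handwheel '{"claw":[0,0,0,0,0,0,0,0,0],"slide":[[0.016,-0.019,0],[0.016,-0.019,0],[0.016,-0.019,0],[0,0,0.035],[0,0,0.035],[0,0,0.025],[0,0,0.008],[0,0,0],[0,0,0]],"twist":[0,0,0,0,0,0,0,0,0]}'
python3 -m handwheel '{"claw":[0,0,0,0],"slide":[[-0.005,0,0],[-0.005,0,0],[-0.003,0,0],[0,0,0]],"twist":[0,0,0,0]}'
```

```text
time: 34.67
ee_pos: [699.4, 69.5, 16.9]
tool_rot: [-3.139, -0.116, -0.004]
force: [-0.2, -0.6, 0.4]
width: 0.5
grasp_force: 0.0
time: 35.17
ee_pos: [685.2, 68.6, 15.9]
tool_rot: [-3.139, -0.116, 0.0]
force: [0.6, 0.0, -0.5]
width: 0.7
grasp_force: 0.0
```

```bash
python3 -m handwheel '{"claw":[0,0,0,0,0,0,0,0,0,0],"slide":[[-0.003,0,0],[-0.003,0,0],[-0.0048,0.0015,0],[-0.0096,0.003,0],[-0.0096,0.003,0],[-0.0096,0.003,0],[-0.0096,0.003,0],[-0.0096,0.003,0],[-0.0096,0.003,0],[-0.0096,0.003,0]],"twist":[0,0,-0.025,-0.05,-0.05,-0.05,-0.05,-0.05,-0.05,-0.05]}'
cat > tr.py <<'E'
from find import *
s=sense();h=2*np.arctan2(s["tool_rot"][1],s["tool_rot"][0]);h=(h+np.pi)%(2*np.pi)-np.pi
d=s["ee_pos"][:2]-np.array([754,-120]);print("heading",h.round(3),"tray x,y if aligned",(d@[np.sin(h),-np.cos(h)]).round(1),(d@[np.cos(h),np.sin(h)]).round(1),s["force"].round(1))
E
python3 tr.py
```

```text
time: 36.42
ee_pos: [616.3, 29.1, 16.1]
tool_rot: [3.061, 0.703, 0.006]
force: [3.1, 0.4, -0.9]
width: 0.1
grasp_force: 1.2
heading 0.451 tray x,y if aligned -194.2 -58.9 [ 3.1  0.4 -0.9]
```

```bash
python3 -m handwheel '{"claw":[0,0,0,0,0,0,0,0,0,0],"slide":[[-0.0096,0.0028,0],[-0.0096,0.0028,0],[-0.0096,0.0028,0],[-0.0096,0.0028,0],[-0.0096,0.0028,0],[-0.0096,0.0028,0],[-0.0096,0.0028,0],[-0.0096,0.0028,0],[-0.0096,0.0028,0],[-0.0096,0.0028,0]],"twist":[-0.05,-0.05,-0.05,-0.05,-0.05,-0.05,-0.05,-0.05,-0.05,-0.05]}'
python3 tr.py
python3 -m handwheel '{"claw":[0,0,0,0,0,0,0,0,0],"slide":[[-0.0096,0.0028,0],[-0.0096,0.0028,0],[-0.0096,0.0028,0],[-0.0096,0.0028,0],[-0.0096,0.0028,0],[-0.0096,0.0028,0],[-0.0096,0.0028,0],[-0.0096,0.0028,0],[-0.0048,0.0014,0]],"twist":[-0.05,-0.05,-0.05,-0.05,-0.05,-0.05,-0.05,-0.05,-0.025]}'
python3 tr.py
```

```text
time: 37.67
ee_pos: [560.5, -51.3, 16.6]
tool_rot: [2.791, 1.438, 0.009]
force: [3.5, 0.4, -0.8]
width: 0.6
grasp_force: 1.3
heading 0.952 tray x,y if aligned -197.4 -56.3 [ 3.5  0.4 -0.8]
time: 38.8
ee_pos: [546.7, -134.7, 16.2]
tool_rot: [2.427, 1.993, 0.004]
force: [1.4, 1.8, 0.7]
width: 0.3
grasp_force: 1.1
heading 1.375 tray x,y if aligned -200.5 -54.7 [1.4 1.8 0.7]
```

```bash
python3 -m handwheel '{"claw":[0,0,0,0,0,0,0,0,0],"slide":[[-0.008,0.0032,0],[-0.008,0.0032,0],[-0.008,0.0032,0],[-0.008,0.0032,0],[-0.006,0.003,0],[-0.004,0.001,0],[-0.004,0.001,0],[-0.003,0.001,0],[-0.002,0,0]],"twist":[-0.04,-0.04,-0.04,-0.04,-0.03,-0.02,-0.02,-0.015,-0.01]}'
python3 tr.py
```

```text
time: 39.92
ee_pos: [560.2, -187.2, 15.6]
tool_rot: [2.155, 2.286, 0.001]
force: [0.0, 1.8, -0.3]
width: 0.6
grasp_force: 0.9
heading 1.63 tray x,y if aligned -197.5 -55.7 [ 0.   1.8 -0.3]
```

```bash
python3 -m handwheel '{"claw":[0,0,0,0],"slide":[[-0.002,0,0],[-0.002,0,0],[-0.002,0,0],[0,0,0]],"twist":[0,0,0,0]}';python3 tr.py
python3 -m handwheel '{"claw":[0,0,0],"slide":[[-0.002,0,0],[-0.002,0,0],[0,0,0]],"twist":[0,0,0]}';python3 tr.py
```

```text
time: 40.42
ee_pos: [561.4, -192.0, 16.0]
tool_rot: [2.154, 2.286, 0.004]
force: [2.8, 3.5, -1.1]
width: 0.4
grasp_force: 2.1
heading 1.63 tray x,y if aligned -196.5 -60.5 [ 2.8  3.5 -1.1]
time: 40.8
ee_pos: [561.4, -192.1, 16.1]
tool_rot: [-2.149, -2.287, -0.008]
force: [0.3, 9.2, 1.8]
width: 0.6
grasp_force: 4.7
heading 1.633 tray x,y if aligned -196.7 -60.0 [0.3 9.2 1.8]
```

```bash
python3 -m handwheel '{"claw":[0,0,0],"slide":[[-0.002,0,0],[-0.001,0,0],[0,0,0]],"twist":[0,0,0]}';python3 tr.py
python3 -m handwheel '{"claw":[0,0,0,0,0,0],"slide":[[0.01,0,0],[0.012,0,0],[0,0,-0.03],[0,0,-0.05],[0,0,-0.04],[0,0,0]],"twist":[0,0,0,0,0,0]}';python3 tr.py
python3 - <<'E'
from find import *
a=cv2.imread("pics/scene0.png");b=grab_frame("scene")[:,:,::-1].copy();cv2.imwrite("pics/scene9.png",b)
# tab region in scene: compare dark-tab silhouette and front/left tray edge
for n,(x0,y0,x1,y1) in {"tab":(378,205,406,240),"trayfront":(280,195,382,245)}.items():
    A=cv2.cvtColor(a[y0:y1,x0:x1],cv2.COLOR_BGR2GRAY);B=cv2.cvtColor(b[y0:y1,x0:x1],cv2.COLOR_BGR2GRAY)
    sh,resp=cv2.phaseCorrelate(A.astype(np.float32),B.astype(np.float32));print(n,np.abs(A.astype(int)-B).mean().round(1),sh,resp, [((M<60).sum(),np.argwhere(M<60).mean(0).round(2)) for M in(A,B)])
T=grab_frame("top")[:,:,::-1].copy();cv2.imwrite("pics/top9.png",T);t0=cv2.imread("pics/top0.png")
A,B=[cv2.cvtColor(x[255:295,385:420],cv2.COLOR_BGR2GRAY) for x in(t0,T)]
print([((M<60).sum(),np.argwhere(M<60).mean(0).round(2)) for M in(A,B)])
E
```

```text
time: 41.18
ee_pos: [561.3, -192.1, 16.1]
tool_rot: [-2.145, -2.286, -0.011]
force: [0.6, 13.3, 2.0]
width: 0.5
grasp_force: 6.6
heading 1.635 tray x,y if aligned -196.9 -59.7 [ 0.6 13.3  2. ]
time: 41.92
ee_pos: [561.2, -180.2, 139.2]
tool_rot: [2.153, 2.277, 0.003]
force: [0.1, -0.5, -0.3]
width: 0.4
grasp_force: 0.0
heading 1.627 tray x,y if aligned -195.9 -49.3 [ 0.1 -0.5 -0.3]
tab 8.4 (0.02525611471217637, -0.29921992083762206) 0.9286815683046977 [(np.int64(377), array([17.84, 11.51])), (np.int64(373), array([17.93, 11.71]))]
trayfront 4.0 (-0.04751805298672451, -0.12845220993803252) 0.9803945622620759 [(np.int64(433), array([26.58, 57.25])), (np.int64(329), array([26.86, 58.03]))]
[(np.int64(0), array([nan, nan])), (np.int64(586), array([20.82, 18.5 ]))]<stdin>:9: RuntimeWarning: Mean of empty slice.
  ret = um.true_divide(
```

Run:
```python
from find import *
A=camera_info("top");B=camera_info("scene")
def green(f):
    hs=cv2.cvtColor(f,cv2.COLOR_BGR2HSV);k,l,st,ce=cv2.connectedComponentsWithStats(cv2.inRange(hs,(50,100,60),(80,255,255)))
    return [(st[i,:5].tolist(),ce[i].round(2).tolist()) for i in range(1,k) if st[i,4]>40]
a=[g for g in green(cv2.imread("pics/top0.png")) if 380<g[1][0]<420 and 200<g[1][1]<235];b=[g for g in green(cv2.imread("pics/scene0.png")) if 320<g[1][0]<370 and 170<g[1][1]<210]
print(a,b)
P=[c["mtx"]@np.c_[c["R"],c["t"]] for c in(A,B)]
X=cv2.triangulatePoints(*P,np.array(a[0][1]),np.array(b[0][1]))[:,0];X=X[:3]/X[3];print(X,proj(X,"top")-a[0][1],proj(X,"scene")-b[0][1])
c=camera_info("wrist");w=grab_frame("wrist")[:,:,::-1].copy();cv2.imwrite("pics/w9.png",w);g=green(w);print(g)
for q in g:
  for z in (62,70,78): print(z,px(*q[1],z,"wrist",c).round(1))
print(sense()["ee_pos"])
```

```text
[([395, 213, 11, 11, 96], [400.11, 217.88])] [([342, 186, 11, 9, 89], [347.1, 190.08])]
[ 678.47644646 -197.43071504   66.59072191] [[0.17083312 0.27552325]] [[-0.1639201  -0.01530386]]
[([494, 285, 41, 38, 1195], [514.4, 303.45])]
62 [ 684.8 -200.5   62. ]
70 [ 680.5 -197.2   70. ]
78 [ 676.2 -193.9   78. ]
[ 557.97826409 -179.12715706  134.63827341]
```

```bash
python3 -m handwheel '{"claw":[0,0,0,0,0,0,0],"slide":[[-0.008,0.035,0],[-0.008,0.035,0],[-0.008,0.035,0],[0,0,0],[0,0,0.03],[0,0,0.02],[0,0,0]],"twist":[0,0,0,0,0,0,0]}';python3 tr.py
python3 - <<'E'
from find import *
print(sense()["ee_pos"])
E
```

```text
time: 42.95
ee_pos: [662.9, -196.0, 82.8]
tool_rot: [-2.152, -2.281, 0.006]
force: [0.1, -0.6, 1.0]
width: 0.0
grasp_force: 0.0
heading 1.629 tray x,y if aligned -95.4 -70.6 [ 0.1 -0.6  1. ]
[ 662.90500064 -196.02979196   82.79508389]
```

```bash
python3 -m handwheel '{"claw":[0,0,0,0,0],"slide":[[-0.0015,0.004,0],[0,0,0.005],[0,0,0.004],[0,0,0.002],[0,0,0]],"twist":[0,0,0,0,0]}'
python3 -m handwheel '{"claw":[0,0,0],"slide":[[0,0,0.002],[0,0,0.002],[0,0,0]],"twist":[0,0,0]}'
python3 -m handwheel '{"claw":[0,0,0],"slide":[[0,0,0.001],[0,0,0.001],[0,0,0]],"twist":[0,0,0]}'
```

```text
time: 43.58
ee_pos: [669.5, -197.4, 74.7]
tool_rot: [-2.156, -2.285, 0.0]
force: [-0.1, -0.0, -0.6]
width: 0.2
grasp_force: 0.0
time: 43.95
ee_pos: [669.8, -197.5, 71.0]
tool_rot: [2.156, 2.285, 0.0]
force: [-0.9, -0.1, 2.8]
width: 0.5
grasp_force: 1.3
time: 44.32
ee_pos: [669.7, -197.5, 68.8]
tool_rot: [2.156, 2.285, 0.0]
force: [-0.8, 0.6, 3.2]
width: 0.4
grasp_force: 1.8
```

Contact with the button spring at about 72 mm; pressing on to its end.

```bash
python3 -m handwheel '{"claw":[0,0,0,0],"slide":[[0,0,0.001],[0,0,0.001],[0,0,0.001],[0,0,0]],"twist":[0,0,0,0]}'
python3 -m handwheel '{"claw":[0,0,0],"slide":[[0,0,0.0015],[0,0,0.0015],[0,0,0]],"twist":[0,0,0]}'
```

```text
time: 44.82
ee_pos: [669.8, -197.5, 68.2]
tool_rot: [2.156, 2.284, 0.0]
force: [-3.4, -0.4, 13.1]
width: 0.6
grasp_force: 6.5
time: 45.2
ee_pos: [669.8, -197.5, 68.0]
tool_rot: [2.155, 2.283, -0.0]
force: [-8.1, 1.3, 22.5]
width: 0.5
grasp_force: 11.7
```

Run:
```python
from find import *
a=cv2.imread("pics/scene0.png");b=grab_frame("scene")[:,:,::-1].copy();cv2.imwrite("pics/scene_press.png",b)
for im in(a,b):
    hs=cv2.cvtColor(im,cv2.COLOR_BGR2HSV)[180:212,335:362]
    m=cv2.inRange(hs,(45,80,40),(85,255,255));v=hs[...,2]
    for r in range(0,32): print("".join("G" if m[r,c] else ("#" if v[r,c]<70 else ("o" if v[r,c]<150 else ".")) for c in range(27)), end="\n")
    print()
for P in [(679,-197.5,74),(679,-197.5,68),(679,-184.5,74),(679,-184.5,68),(666,-197.5,74),(666,-197.5,68),(679,-197.5,52),(687,-190,68),(652,-190,68)]: print(P,(proj(P,"scene")[0]-[335,180]).round(1))
```

```text
...........................
...........................
...........................
...........................
...........................
...........................
.........GGGGGGG...........
........GGGGGGGGGG.........
......oGGGGGGGGGGGo........
.....ooGGGGGGGGGGGoo.......
....oooGGGGGGGGGGGooo......
....oooGGGGGGGGGGGoooo.....
...ooooGGGGGGGGGGG#oo......
...oooooGGGGGGGGGGoooo.....
...ooooooGGGGGGGGooooo.....
...oooooooooooooooooo#.....
...o#ooooooooooooooo##o....
....##ooooooooooooo##o.....
....o#####oooooo#####o.....
.....o#############ooo.....
......o###########oo.......
........oooooooooo.........
...........................
...........................
...........................
...........................
...........................
...........................
...........................
o..........................
ooo........................
##ooo......................

.........ooooo#oooooooooo..
.........ooooo#oooooooooo..
.........ooooo#ooooooooo...
.........ooooo#ooooooooo...
.........ooooo#ooooooooo...
.........ooooo#ooooooooo...
.........ooooo#ooooooooo...
.......
[... 257 characters left out ...]
oooooooo#oo...o
...o##ooooooooooooo##oo.o.o
....o#####oooooo####oo..ooo
.....o#############ooo..o..
......oo#########ooo...oo.o
........ooooooooooo..oo.oo.
....................oooooo.
...................oooooooo
.....................oooooo
...........................
...........................
...........................
...........................
...........................
oo.........................
##ooo......................

(679, -197.5, 74) [11.8  7.2]
(679, -197.5, 68) [11.8  9.4]
(679, -184.5, 74) [ 8.2 10.2]
(679, -184.5, 68) [ 8.1 12.4]
(666, -197.5, 74) [16.7  9.5]
(666, -197.5, 68) [16.7 11.7]
(679, -197.5, 52) [11.6 15.3]
(687, -190, 68) [6.7 9.7]
(652, -190, 68) [19.9 16. ]
```

```bash
for i in 1 2 3 4 5; do python3 -m handwheel '{"claw":[0,0],"slide":[[0,0,-0.002],[0,0,0]],"twist":[0,0]}' | grep -E 'ee_pos|^force'; done
```

```text
ee_pos: [669.8, -197.5, 68.2]
force: [-5.9, 0.8, 16.6]
ee_pos: [669.8, -197.5, 68.3]
force: [-2.5, 1.3, 9.7]
ee_pos: [669.8, -197.5, 68.8]
force: [-0.4, -0.4, 3.2]
ee_pos: [669.8, -197.5, 70.6]
force: [-0.2, -0.0, 2.8]
ee_pos: [669.8, -197.5, 72.6]
force: [0.1, -0.6, 2.4]
```

```bash
for i in 1 2 3; do python3 -m handwheel '{"claw":[0,0],"slide":[[0,0,-0.0015],[0,0,0]],"twist":[0,0]}' | grep -E 'ee_pos|^force'; done
```

```text
ee_pos: [669.8, -197.5, 74.2]
force: [1.6, -1.0, 1.0]
ee_pos: [669.0, -197.4, 75.2]
force: [-1.1, -0.1, 0.2]
ee_pos: [669.5, -197.4, 77.2]
force: [0.4, 0.7, -0.3]
```

```bash
python3 -m handwheel '{"claw":[0,0,0,0,0,0,0,0],"slide":[[0,0,-0.03],[0,0,-0.04],[0,0,-0.02],[0.03,-0.04,0],[0.03,-0.04,0],[0.03,-0.04,0],[0,0,0],[0,0,0]],"twist":[0,0,0,0,0,0,0,0]}'
python3 - <<'E'
from find import *
a=cv2.imread("pics/scene0.png");b=grab_frame("scene")[:,:,::-1].copy()
for n,(x0,y0,x1,y1) in {"tab":(378,205,406,240),"trayfront":(280,195,382,245),"timer":(345,165,372,190),"marker":(190,290,260,345)}.items():
    A,B=[cv2.cvtColor(q[y0:y1,x0:x1],cv2.COLOR_BGR2GRAY) for q in(a,b)]
    print(n,cv2.absdiff(A,B).mean().round(1),np.round(cv2.phaseCorrelate(A.astype(np.float32),B.astype(np.float32)),2) if 0 else cv2.phaseCorrelate(A.astype(np.float32),B.astype(np.float32)))
t=cv2.imread("pics/top3.png");hs=cv2.cvtColor(b,cv2.COLOR_BGR2HSV)[225:275,390:462]
m=cv2.inRange(hs,(100,120,40),(125,255,255));print("non-blue blob in empties tray",np.argwhere(cv2.morphologyEx(m,cv2.MORPH_CLOSE,np.ones((25,25)))-m>0).shape)
E
```

```text
time: 48.25
ee_pos: [545.4, -115.1, 167.7]
tool_rot: [2.155, 2.283, 0.001]
force: [1.0, 0.6, -0.1]
width: 0.4
grasp_force: 0.0
tab 5.8 ((-0.017146986361703753, -0.04570571757462005), 0.958526732524236)
trayfront 4.8 ((0.0034607480725910023, 0.008110372030468938), 0.9424758321267587)
timer 4.1 ((0.5017459012526615, 0.44348716765892604), 1.0137921765998559)
marker 3.7 ((-0.0087527885720462, -0.0365940704591452), 0.997210442799109)
non-blue blob in empties tray (1318, 2)
```

Tray is at its starting (fully in) position to within 0.05 px, bystanders unmoved, empty in the blue tray.

```bash
python3 -c "from plant import hand_in; print(hand_in())"
```

```text
the job is handed in; nothing more can be done
None
```

The job is handed in: the grey empty (from the red bay) is in the blue tray, the two fresh cartridges on the bench (red and yellow) were pushed to their stops, the tray is fully back in, and the start button was then pressed its full 6 mm. I could not see the cartridges again once they were under the hood, so "still home" rests on the slow swing-in.

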